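# Take the lens off the inspection camera

### The job

Take the lens off the inspection camera that lies on its back in the bench clamp, and stand it in its open rear cap on the bench. The silver release button beside the lens springs back, so hold it down with the tip of one finger while you grip the lens and start turning it counter-clockwise (seen from above); turn it on, still seated, about a quarter turn until you feel the stop, where its white dot stands over the mount's red dot, then lift it straight off and set it down fully home and upright in the cap. Do it by feel: do not wrench the lens against its stop or its mount, do not bear down hard on the button, do not drop or ram the lens into the cap, and leave the other things on the bench where they are.

Things in the scene. Friction and masses are not known exactly. Their poses are not given: they have to be found in the camera images.
- camera: Fixed: black camera housing 84x84x66 mm, on its back in a steel and aluminium bench clamp (plate 124x136x12 mm, star knob low on its -y side); the round lens mount (69 mm across) points up. Origin: centre of the plate's underside, on the bench; z up, the mount's axis is z through the origin. Housing top at 78 mm, mount seat at 96 mm.
- mount (a point): Centre of the mount's flat seat, on which the lens flange rests, 96 mm above the bench; axes as the camera's. Locked: lens yaw = camera yaw. Three claws (inner radius 21.5 mm) of a steel ring (70 mm across) hold the three lugs of the lens; sprung leaves draw them down with about 6 N, so turning drags a little (under 0.3 N m).
- button_top (a point): Centre of the top of the silver release button (12.5 mm radially, 13.5 mm across), 39 mm from the mount's axis at -125 degrees about it (from the camera's x), its top 10 mm above the seat when up. There are 1.7 mm between it and the lens barrel, so one finger of a gripper that straddles the lens along this direction stands on it; nothing is under the other finger down to the seat.
- release_button (a joint): Travel of the release button straight down, m: 0 up, 0.006 fully down (solid). A spring of 1.3 N (up) to 2.3 N (down) pushes it up. From 0.004 its lock pin is out of the notch in the lens flange; it must be held there until the lens has turned about 15 degrees, after which the pin is trapped under the flange (reads about 0.002) until the lens is lifted.
- lens: Loose compact lens, about 0.4 kg, black barrel 62 mm across, silver flange below. Origin: centre of the flange underside (on the mount's seat at the start), z up along its axis. The barrel reaches from 0 to 45 mm above the origin and can be gripped by its round side anywhere there; under the flange the spigot (40 mm across) with its three lugs (50 mm across) reaches 12 mm down.
- lens_dot (a point): White dot on the lens barrel, 31 mm from its axis at 120 degrees about it (from the lens's x), 9.5 mm above the origin. The lens turns counter-clockwise from above (+z) to a solid stop in the steel ring; the ring was clocked by hand, so it comes after about 58 to 86 degrees, where a red dot on the ring stands under this dot. Only in the last 3 degrees before it can the lens be lifted.
- rear_cap: Loose black plastic rear cap of the lens, 80 g, a shallow round cup 66 mm across and 17 mm high, open side up. Origin: centre of its underside. The bore is 55 mm wide and 14 mm deep, so spigot and lugs go in with 2.5 mm to spare all round, in any yaw, and the lens flange comes to rest on the rim.
- cap_rim (a point): Centre of the rear cap's rim, 17 mm above its underside: a seated lens has its origin here.
- yellow_tape: Bystander: roll of yellow tape, 74 mm across, 24 mm high, lying flat. Origin under its centre.
- hex_keys: Bystander: red holder with hex keys, 20x62x20 mm. Origin under its centre.
- screwdriver: Bystander: small screwdriver with a black handle, 153 mm long, 19 mm thick. Origin under its centre.
- edge_controller: Bystander, fixed to the bench: black controller box with a ribbed top, 89x62x21 mm. Origin under its centre.

How it is judged:
On the way, in this order (a step that is already met when the one before it is completed fails the run):
1. the release button is pushed down while the lens is locked (value of joint release_button above 0.004 m), for 0.05 s.
2. the lens, still seated, has been turned by at least 45 degrees (angle between the x axis of lens and the x axis of camera, either way round above 0.8 rad and z of lens in the frame of mount below 0.004 m), for 0.1 s.
3. the lens is lifted off the mount by 30 mm (z of lens in the frame of mount above 0.03 m), for 0.1 s.
At the end, for the whole second after the job is handed in: The lens stands in the rear cap, flange on the rim (within 2 mm in height, 4 mm sideways), upright within 3.5 degrees and at rest; the cap lies flat on the bench; the release button has sprung back up (horizontal distance between lens and cap_rim below 0.004 m and z of lens in the frame of cap_rim below 0.002 m and angle between each of lens, rear_cap's own z axis and vertical below 0.06 rad and height (world z) of rear_cap below 0.003 m and linear speed of lens below 0.02 m/s and value of joint release_button below 0.001 m); the robot touches nothing.
It fails at once if the lens is wrenched against the stop or pulled, pried or pressed on its mount with more than 25 N (contact force between lens and camera above 25 N).
It fails at once if the release button is pressed with more than 30 N (contact force between anything else and release_button above 30 N).
It fails at once if the lens is dropped or rammed into the cap (more than 40 N) (contact force between lens and rear_cap above 40 N).
It fails at once if a bystander is moved by more than 15 mm (distance of any of yellow_tape, hex_keys, screwdriver from where it was at the start of the episode above 0.015 m).
It also fails if it takes over 67 s, if anything falls off the work surface, if the arm or the gripper's body presses on something with over 40 N, if the wrist force passes 120 N, or if a joint passes its speed limit or range.

### The arm

A 7-joint arm with a two-finger parallel gripper is mounted at the origin on a cart in front of the work surface, level with it; the furniture and walls round the work are solid. World frame = base frame: x ahead of the robot, y to its left, z up, the work surface at z = 0. Lengths are in m, angles in rad, forces in N, time in s.
With the tool pointing down it reaches from about 0.4 to 0.85 m from the base axis. Payload 4.5 kg.
Tool frame: the origin (TCP) lies on the mounting face of the last link; the fingertips stand 166 mm ahead of it and the grasp point (between the pads) lies 147 mm ahead of it; z points along the fingers, y is the line along which they close (so a half turn about z gives the same grasp; the last joint's range is limited). The gripper opens to 88 mm and grips with 3 to 60 N. Pads are 18 mm wide; open, the fingers measure 123 mm over their backs; the gripper's body (75 mm by 187 mm) begins 45 mm behind the grasp point.
Start: joints at [-1.121, 0.689, -0.195, 1.565, 0.157, 0.902, -0.215], TCP at [0.252, 0.572, 0.405] pointing down, gripper open.
Joint ranges: [-3.01, 3.01], [-0.46, 2.08], [-1.47, 1.51], [0.13, 2.56], [-1, 4.14], [0.04, 2.09], [-2.66, 2.66]. Speed limits (rad/s): [2.57, 2.57, 3.14, 3.14, 3.14, 3.14, 3.14].

### API

Orientations are given as a unit quaternion [x, y, z, w].
In Python, from plant import r, snapshot gives the robot as it stands. The module is installed in compiled form; this text tells all that it offers.
- The arm moves only by the tool move_arm, never from a script. Its argument "rows" is a list of rows, each a list of 5 numbers: the shift along the tool's x, y, z in m, then the turn about the tool's z in rad, then the finger opening in m, from 0 to 0.0881. In form: [[dx, dy, dz, spin, claw], ...]. A call has 1 to 10 rows; each row shifts and turns the commanded pose from where the row before left it, along the tool's axes as they then stand; what a row does not reach is not made up. A row lasts 1/12 s, in which the tool goes at most 41.7 mm and 7.16 degrees, less where a joint would pass 70% of its speed; a pose out of reach is approached as far as the arm can. A call with a gripper value outside its range is refused whole. The fingers move at their own pace and stop on an object; "newtons" is the grip in N (left out, the last holds). Time passes only in rows, so rows that do not move let the fingers close. It gives the time, the measured TCP pose, the force, the opening and the grip force at its end, in the units of the state.
- r.get_state(): the state, without advancing time (a new reading comes with each control period).
- snapshot(name): name is "side" or "top"; returns a dict with "color" (384x512x3 uint8, red, green, blue), "depth" (384x512 float32, m along the optical axis (not along the pixel's ray), 0 where there is no reading), "mtx" (3x3 intrinsics, pixels), "eye" and "orientation" of the camera in the world. Camera axes: x right, y up, looking along -z (the intrinsics and any distortion apply to the point x, -y, -z); pixel columns grow to the right and rows downward; lengths in m; the calibration is good to about 2 mm. A picture is of the moment at which its call begins.
- r.finish_job(): hands the job in; it is judged then, once.
The state is a dict: "clock": time; "q": joint angles; "qd": joint speeds; "joint_torque": joint torques, N m; "tool_pos": TCP position; "eef_rot": TCP orientation; "contact_force": force on the tool from outside, world axes, zero at the start; "moment": the same for the moment, N m; "opening": opening from 0.0 (shut) to 1.0 (fully open); "finger_force": force on a finger pad.
Only numpy, scipy, OpenCV 4.12 (cv2) and the standard library are available. Lean on these libraries where they do the work, as an engineer would, in place of code of your own. Each camera call takes 0.05 s, during which the arm holds its last target. There are 200 camera calls.

## Working session

There is one attempt and no reset: what is moved stays moved. The work goes in short steps, Python scripts to look and compute and a tool call to move; the robot and the scene stay as the last step left them, time stands still between calls to the robot, and variables do not carry over. Pictures are saved under pics/ and viewed, at most 10 in all, crops included, and the job is handed in when it is done.

Besides the shell and the picture viewer there is one more tool, called after "Emit:" in YAML: its name, and indented under it one key for each argument. move_arm: Moves the arm, as the interface text tells. Its arguments: {"type":"object","properties":{"rows":{"type":"array"},"newtons":{"type":"number"}},"required":["rows"]}

```bash
mkdir -p pics; python3 - <<'E'
from plant import r, snapshot
import cv2,numpy as np
s=r.get_state()
for k in ("clock","tool_pos","eef_rot","opening","contact_force"): print(k,s[k])
for n in("top","side"):
    d=snapshot(n); cv2.imwrite(f"pics/{n}0.png",d["color"][:,:,::-1]); np.savez(f"{n}0.npz",**d)
    print(n,d["mtx"],d["eye"],d["orientation"])
E
```

```text
clock 0.0
tool_pos [0.25234932 0.57143605 0.40390359]
eef_rot [ 2.06378160e-01  9.78471883e-01 -9.02229068e-04 -1.22948706e-04]
opening 1.0026081332116112
contact_force [-0.07061162 -0.37057645 -0.30699813]
top [[376.54585081   0.         254.40114879]
 [  0.         376.54585081 190.59110018]
 [  0.           0.           1.        ]] [ 0.36351046 -0.22043083  1.01681047] [-0.05393649  0.04202235  0.70853072 -0.70235974]
side [[347.59193518   0.         254.08919693]
 [  0.         347.59193518 194.76927715]
 [  0.           0.           1.        ]] [ 0.4903772  -1.12487268  0.4836785 ] [0.55529873 0.00829515 0.01695588 0.83143671]
```

View pics/top0.png

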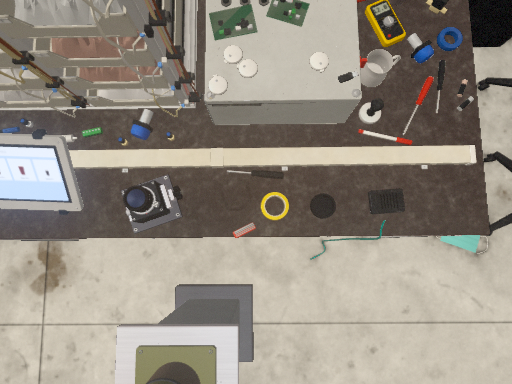

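View pics/side0.png

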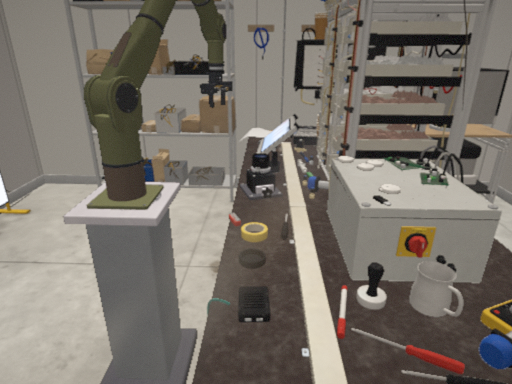

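The top view shows the camera in its clamp at about (150,200), the tape at (275,206), the cap at (322,206) and the controller at (386,201). The side view shows the camera at about (262,175) and the cap at (252,258). The arm is clear of both.

```bash
cat > h.py <<'E'
import numpy as np,cv2
from scipy.spatial.transform import Rotation as R
def load(n): return dict(np.load(n+".npz"))
def rays(d,uv):
    uv=np.asarray(uv,float).reshape(-1,2); K=d["mtx"]
    c=np.c_[(uv[:,0]-K[0,2])/K[0,0],-(uv[:,1]-K[1,2])/K[1,1],-np.ones(len(uv))]
    return R.from_quat(d["orientation"]).apply(c)
def onz(d,uv,z):
    v=rays(d,uv); e=d["eye"]; return e+v*((z-e[2])/v[:,2])[:,None]
def cloud(d):
    h,w=d["depth"].shape; u,v=np.meshgrid(np.arange(w),np.arange(h))
    return (d["eye"]+rays(d,np.c_[u.ravel(),v.ravel()])*d["depth"].reshape(-1,1)).reshape(h,w,3)
def proj(d,P):
    c=R.from_quat(d["orientation"]).inv().apply(np.atleast_2d(P)-d["eye"]);K=d["mtx"]
    return np.c_[K[0,2]+K[0,0]*c[:,0]/-c[:,2],K[1,2]-K[1,1]*c[:,1]/-c[:,2]]
E
python3 - <<'E'
from h import *
d=load("top0");P=cloud(d)
Z=P[...,2]
def circ(m,nm):
    m=m.astype(np.uint8)
    n,l,st,c=cv2.connectedComponentsWithStats(m)
    for i in range(1,n):
        if st[i,4]>60:
            q=P[l==i]; print(nm,st[i],q.mean(0).round(4),"ext",np.ptp(q[:,:2],axis=0).round(3),"mid",((q.max(0)+q.min(0))/2).round(4))
roi=np.zeros(Z.shape,bool);roi[165:235,110:200]=1
print("bench z",np.median(Z[180:230,200:230]))
circ(roi&(Z>.125)&(Z<.16),"lens")
circ(roi&(Z>.068)&(Z<.088),"housing")
circ(roi&(Z>.007)&(Z<.02),"plate")
roi[:]=0;roi[185:225,300:345]=1
circ(roi&(Z>.01),"cap rim"); circ(roi&(d["color"].max(2)<30),"capdark")
roi[:]=0;roi[185:225,255:295]=1; circ(roi&(Z>.015),"tape")
m=(P[...,2]>.007)&(P[...,2]<.02);m[:, :110]=0;m[:,200:]=0;m[:165]=0;m[235:]=0
pts=P[m][:,:2].astype(np.float32); print(cv2.minAreaRect(pts*1000))
im=np.hstack([cv2.resize(d["color"][165:240,105:200],None,fx=4,fy=4,interpolation=3),cv2.resize(load("side0")["color"][140:215,215:310],None,fx=4,fy=4,interpolation=3)])
im=np.vstack([im,np.pad(cv2.resize(d["color"][165:240,205:400],(760,292),interpolation=3),((0,0),(0,0),(0,0)))])
cv2.imwrite("pics/c1.png",im[:,:,::-1])
E
```

```text
bench z 0.0005718038750173182
lens [123 185  28  27 560] [0.4688 0.0728 0.1389] ext [0.062 0.061] mid [0.4694 0.0739 0.1356]
housing [126 180  39  42 396] [0.4618 0.0603 0.0781] ext [0.103 0.099] mid [0.4698 0.0718 0.078 ]
plate [138 174  36  18 176] [0.5289 0.0454 0.013 ] ext [0.048 0.098] mid [0.5249 0.0634 0.0137]
plate [130 199  52  35 501] [0.4267 0.0534 0.0129] ext [0.09  0.138] mid [0.4348 0.0616 0.0134]
cap rim [310 193  26  25 172] [ 0.458  -0.3845  0.0229] ext [0.128 0.198] mid [ 0.4277 -0.3192  0.5137]
tape [261 192  28  28 313] [ 0.4587 -0.2564  0.0335] ext [0.132 0.073] mid [ 0.4294 -0.2567  0.5159]
((480.03070068359375, 67.5872802734375), (180.08218383789062, 242.93966674804688), 0.036219723522663116)
```

View pics/c1.png

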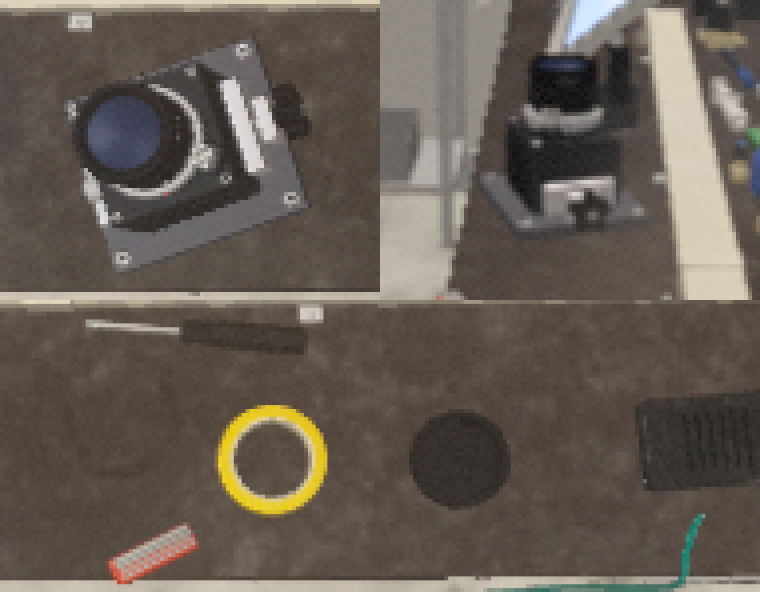

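The crop shows the clamp plate with its knob pointing to −y (right in the image) and the lens seen obliquely. The silver button is at crop (205,155), which is (156,204) in the image. The cap is a plain dark disc right of the tape, and the hex keys lie below left. Next I'll compute positions.

```bash
python3 - <<'E'
from h import *
from scipy.optimize import least_squares
d=load("top0");P=cloud(d)
def ts(u,v): return (105+(u-1.5)/4,165+(v-1.5)/4)
# holes inset; plate corners BR,BL,TR
c=onz(d,[ts(310,208),ts(117,272),ts(251,38)],.012)[:,:2]; print("corners",c.round(4))
print("edge BL-BR len",np.linalg.norm(c[0]-c[1]),"BR-TR",np.linalg.norm(c[0]-c[2]))
e=c[1]-c[0]; print("yaw y-edge",np.degrees(np.arctan2(-e[0],e[1]))); e=c[2]-c[0]; print("yaw x-edge",np.degrees(np.arctan2(e[1],e[0])))
print("centre from BL/TR",(c[1]+c[2])/2)
print("button",onz(d,[ts(205,155)],.106))
# screws / holes of plate
h=onz(d,[ts(291,198),ts(123,258),ts(242,50)],.012)[:,:2]; print("holes ctr",(h[1]+h[2])/2, "yaw",np.degrees(np.arctan2(-(h[1]-h[0])[0],(h[1]-h[0])[1])),np.degrees(np.arctan2((h[2]-h[0])[1],(h[2]-h[0])[0])))
# lens top ring from depth
roi=np.zeros(P.shape[:2],bool);roi[165:235,110:200]=1
q=P[roi&(P[...,2]>.137)&(P[...,2]<.146)];print(len(q),"lens top minEnclosing",cv2.minEnclosingCircle((q[:,:2]*1000).astype(np.float32)))
# cap : dark mask on colour, contour
g=d["color"].astype(float).mean(2)[185:228,300:345]; m=(cv2.GaussianBlur(g,(3,3),0)<50).astype(np.uint8)
print("thr check",g[21,22],g[2,2])
for thr in (45,55,62):
    m=(cv2.GaussianBlur(g,(3,3),0)<thr).astype(np.uint8)
    n,l,st,ce=cv2.connectedComponentsWithStats(m); i=1+st[1:,4].argmax(); print(thr,st[i],ce[i])
    ct=cv2.findContours((l==i).astype(np.uint8),0,1)[0][0]; (x,y),rr=cv2.minEnclosingCircle(ct)
    print("cap",onz(d,[(300+x,185+y)],.017).round(4),rr)
q=P[185:228,300:345].reshape(-1,3);q=q[(q[:,2]>.011)&(q[:,2]<.03)&(abs(q[:,1]+.384)<.06)&(abs(q[:,0]-.458)<.06)];print(len(q),q.mean(0),cv2.minEnclosingCircle((q[:,:2]*1000).astype(np.float32)))
from plant import r
s=r.get_state(); Rm=R.from_quat(s["eef_rot"]).as_matrix(); print(Rm.round(4))
E
```

```text
corners [[ 0.4325 -0.0099]
 [ 0.3909  0.1185]
 [ 0.5485  0.0325]]
edge BL-BR len 0.13494731065742288 BR-TR 0.12350862858129268
yaw y-edge 17.938131741784932
yaw x-edge 20.08415010535304
centre from BL/TR [0.46970059 0.07548481]
button [[0.45894412 0.03530318 0.106     ]]
holes ctr [0.47022471 0.07660952] yaw 19.282266068904068 19.349757665042972
450 lens top minEnclosing ((469.2361145019531, 74.30904388427734), 30.600675582885742)
thr check 47.333333333333336 83.33333333333333
45 [23 10  6  3 12] [25.25       11.08333333]
cap [[ 0.4838 -0.3935  0.017 ]] 2.6926822662353516
55 [ 10   9  25  24 471] [22.39065817 20.4670913 ]
cap [[ 0.4584 -0.3844  0.017 ]] 12.46419620513916
62 [ 10   8  26  26 511] [22.45009785 20.39726027]
cap [[ 0.4595 -0.3849  0.017 ]] 13.054024696350098
170 [ 0.45868034 -0.38557013  0.01711275] ((458.99981689453125, -385.7775573730469), 33.470855712890625)
[[-9.148e-01  4.038e-01 -5.000e-04]
 [ 4.038e-01  9.148e-01 -1.500e-03]
 [-1.000e-04 -1.600e-03 -1.000e+00]]
```

Emit:
move_arm:
  rows:
    - [-0.016,-0.036,0,0,0.088]
    - [-0.016,-0.036,0,0,0.088]
    - [-0.016,-0.036,0,0,0.088]
    - [-0.016,-0.036,0,0,0.088]
    - [-0.016,-0.036,0,0,0.088]
    - [-0.016,-0.036,0,0,0.088]
    - [-0.016,-0.036,0,0,0.088]
    - [-0.016,-0.036,0,0,0.088]
    - [-0.016,-0.036,0,0,0.088]
    - [-0.016,-0.036,0,0,0.088]

```text
clock: 0.93
tool_pos: [0.2529, 0.176, 0.4047]
eef_rot: [0.206, 0.979, -0.0, 0.0]
contact_force: [1.3, -0.2, 0.8]
opening: 0.998
finger_force: 0.0
```

```bash
cat > st.py <<'E'
from plant import r
import sys
from h import *
s=r.get_state(); M=R.from_quat(s["eef_rot"]).as_matrix(); p=np.array(s["tool_pos"])
print("t",round(s["clock"],2),"p",p.round(4),"q",np.round(s["q"],2),"open mm",round(s["opening"]*88.1,1),"ff",s["finger_force"])
print("yaw(y axis)",np.degrees(np.arctan2(M[1,1],M[0,1])).round(2),"z",M[:,2].round(4),"F",np.round(s["contact_force"],2),"M",np.round(s["moment"],2))
if len(sys.argv)>3:
    t=np.array([float(a) for a in sys.argv[1:4]]); print("delta tool to target",(M.T@(t-p)).round(4))
E
python3 st.py .4693 .0745 .34
```

```text
t 0.93 p [0.2529 0.176  0.4047] q [-0.58  0.31 -0.24  2.43  0.19  0.41  0.17] open mm 88.0 ff 0.0
yaw(y axis) 66.22 z [ 1.e-04 -0.e+00 -1.e+00] F [ 1.29 -0.18  0.81] M [-0.05 -0.04  0.05]
delta tool to target [-0.239  -0.0057  0.0648]
```

Emit:
move_arm:
  rows:
    - [-0.04,-0.001,0,0,0.088]
    - [-0.04,-0.001,0,0,0.088]
    - [-0.04,-0.001,0,0,0.088]
    - [-0.04,-0.001,0,0,0.088]
    - [-0.04,-0.001,0.01,0,0.088]
    - [-0.039,-0.001,0.02,0,0.088]
    - [0,0,0.02,-0.07,0.088]
    - [0,0,0.015,-0.07,0.088]
    - [0,0,0,0,0.088]

```text
clock: 1.68
tool_pos: [0.4673, 0.0758, 0.338]
eef_rot: [0.137, 0.991, -0.001, -0.003]
contact_force: [0.2, 0.4, 0.7]
opening: 1.002
finger_force: 0.0
```

```bash
python3 st.py .4693 .0745 .34; python3 - <<'E'
from plant import snapshot
from h import *
ims=[]
for n in("top","side"):
    d=snapshot(n);np.savez(n+"1.npz",**d)
    y,x=((160,105) if n=="top" else (110,210))
    ims.append(cv2.resize(d["color"][y:y+100,x:x+100],None,fx=4,fy=4,interpolation=3))
cv2.imwrite("pics/c2.png",np.hstack(ims)[:,:,::-1])
E
```

```text
t 1.68 p [0.4673 0.0758 0.338 ] q [-0.1   0.62 -0.25  2.08  0.31  0.49  0.72] open mm 88.2 ff 0.0
yaw(y axis) 74.23 z [-0.0057 -0.0011 -1.    ] F [0.18 0.43 0.65] M [-0.05  0.02 -0.02]
delta tool to target [-0.0022 -0.0007 -0.002 ]
```

View pics/c2.png

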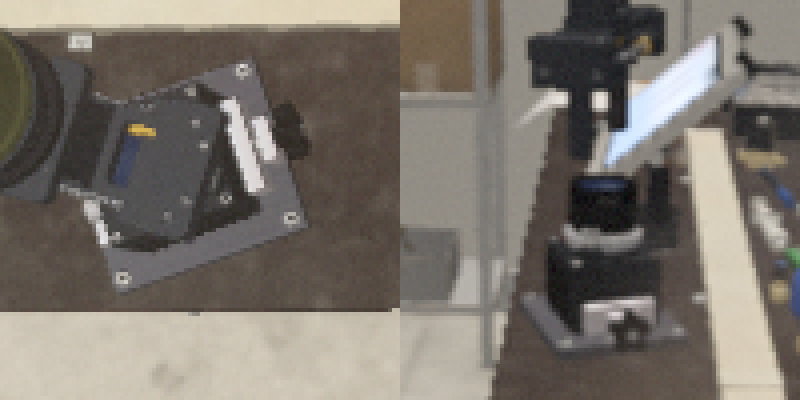

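The gripper is above the lens, with its fingers along the button line. The tablet stands at the left (+y) side, so I'll check its clearance for the turn.

```bash
python3 - <<'E'
from h import *
d=load("top0");P=cloud(d)
q=P[110:230,0:118].reshape(-1,3);q=q[(q[:,2]>.05)&(q[:,2]<.6)]
for a,b in((.05,.1),(.1,.2),(.2,.3),(.3,.4),(.4,.6)):
    k=q[(q[:,2]>a)&(q[:,2]<b)]
    if len(k): 
        D=np.hypot(*(k[:,:2]-[.4693,.0745]).T);print(a,b,"min dist",D.min().round(3),k[D.argmin()].round(3))
E
```

```text
0.05 0.1 min dist 0.151 [0.467 0.226 0.1  ]
0.1 0.2 min dist 0.15 [0.484 0.224 0.105]
0.2 0.3 min dist 0.184 [0.583 0.22  0.201]
```

Emit:
move_arm:
  rows:
    - [-0.001,-0.001,0.012,0,0.088]
    - [-0.001,0,0.012,0,0.088]
    - [0,0,0.012,0,0.088]
    - [0,0,0.012,0,0.088]
    - [0,0,0,0,0.088]
    - [0,0,0,0,0.088]
  newtons: 5

```text
clock: 2.28
tool_pos: [0.4695, 0.0756, 0.2935]
eef_rot: [0.138, 0.99, 0.0, 0.0]
contact_force: [-0.1, 0.3, -0.1]
opening: 1.001
finger_force: 0.0
```

```bash
python3 st.py .4693 .0745 .279
```

```text
t 2.28 p [0.4695 0.0756 0.2935] q [-0.14  0.7  -0.19  2.11  0.35  0.36  0.68] open mm 88.2 ff 0.0
yaw(y axis) 74.19 z [ 6.e-04  0.e+00 -1.e+00] F [-0.15  0.29 -0.08] M [0.03 0.02 0.02]
delta tool to target [-0.0001 -0.0011  0.0145]
```

Emit:
move_arm:
  rows:
    - [0,-0.001,0.006,0,0.07]
    - [0,0,0,0,0.066]
    - [0,0,0,0,0.058]
    - [0,0,0,0,0.058]
    - [0,0,0,0,0.058]
    - [0,0,0,0,0.058]
  newtons: 4

```text
clock: 2.78
tool_pos: [0.4693, 0.0742, 0.287]
eef_rot: [0.138, 0.99, 0.0, 0.0]
contact_force: [-0.0, -0.4, 2.3]
opening: 0.702
finger_force: 4.0
```

```bash
python3 st.py .4693 .0745 .279
```

```text
t 2.78 p [0.4693 0.0742 0.287 ] q [-0.14  0.71 -0.18  2.11  0.36  0.35  0.68] open mm 61.8 ff 3.9999856310896575
yaw(y axis) 74.19 z [ 6.e-04  2.e-04 -1.e+00] F [-0.01 -0.41  2.33] M [ 0.03 -0.02  0.02]
delta tool to target [0.0001 0.0003 0.008 ]
```

Emit:
move_arm:
  rows:
    - [0,0,0,0,0.066]
    - [0,0,0,0,0.066]
    - [0,0,0.007,0,0.066]
    - [0,0,0.005,0,0.066]
    - [0,0,0.003,0,0.066]
    - [0,0,0,0,0.066]
  newtons: 4

```text
clock: 3.28
tool_pos: [0.4692, 0.0742, 0.2709]
eef_rot: [0.137, 0.991, -0.0, -0.0]
contact_force: [-0.0, -0.6, 2.3]
opening: 0.753
finger_force: 0.7
```

```bash
python3 st.py .4693 .0745 .267
```

```text
t 3.28 p [0.4692 0.0742 0.2709] q [-0.15  0.74 -0.16  2.12  0.37  0.3   0.67] open mm 66.4 ff 0.6614168244414032
yaw(y axis) 74.22 z [-1.e-03 -2.e-04 -1.e+00] F [-0.03 -0.64  2.26] M [-0.02 -0.01 -0.05]
delta tool to target [-0.0001  0.0003  0.0039]
```

Emit:
move_arm:
  rows:
    - [0,0,0.0015,0,0.066]
    - [0,0,0.001,0,0.066]
    - [0,0,0.0008,0,0.066]
    - [0,0,0,0,0.066]
    - [0,0,0,0,0.066]

```text
clock: 3.7
tool_pos: [0.4691, 0.0741, 0.2684]
eef_rot: [0.137, 0.991, -0.0, -0.0]
contact_force: [-0.1, 0.0, 2.0]
opening: 0.752
finger_force: 0.9
```

```bash
python3 st.py .4693 .0745 .267
```

```text
t 3.7 p [0.4691 0.0741 0.2684] q [-0.16  0.74 -0.16  2.13  0.37  0.3   0.67] open mm 66.2 ff 0.8754373085685074
yaw(y axis) 74.2 z [-3.e-04 -1.e-04 -1.e+00] F [-0.12  0.03  1.96] M [-0.    0.18 -0.08]
delta tool to target [-0.0001  0.0004  0.0014]
```

Emit:
move_arm:
  rows:
    - [0,0,0.0007,0,0.066]
    - [0,0,0.0007,0,0.066]
    - [0,0,0,0,0.066]
    - [0,0,0,0,0.066]

```text
clock: 4.03
tool_pos: [0.4691, 0.0741, 0.267]
eef_rot: [0.137, 0.991, -0.0, -0.0]
contact_force: [-0.8, 0.8, 2.6]
opening: 0.749
finger_force: 1.0
```

```bash
python3 st.py .4693 .0745 .267; python3 - <<'E'
from plant import snapshot
from h import *
d=snapshot("side"); y,x=130,235
cv2.imwrite("pics/c3.png",cv2.resize(d["color"][y:y+60,x:x+60],None,fx=9,fy=9,interpolation=3)[:,:,::-1])
E
```

```text
t 4.03 p [0.4691 0.0741 0.267 ] q [-0.16  0.75 -0.16  2.13  0.37  0.29  0.67] open mm 66.0 ff 1.0001255851238966
yaw(y axis) 74.2 z [-4.e-04 -1.e-04 -1.e+00] F [-0.85  0.82  2.64] M [-0.11  0.31 -0.05]
delta tool to target [-0.0001  0.0004 -0.    ]
```

View pics/c3.png

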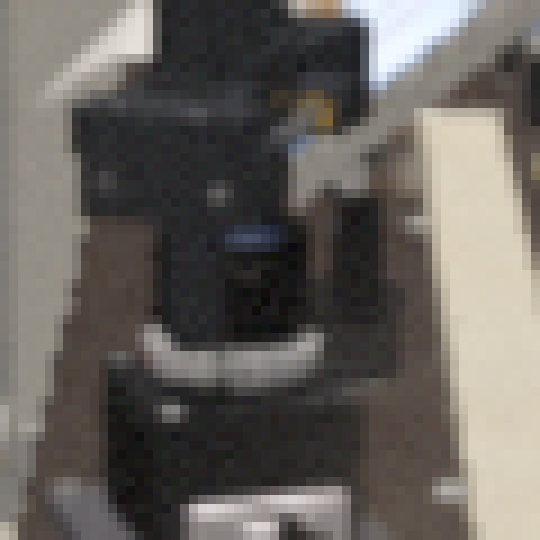

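The near finger (about crop x 195) stands down on the button beside the lens. The 2.6 N reading matches the spring with the button nearly down. Next I'll grip.

Emit:
move_arm:
  rows:
    - [0,0.0004,0.0003,0,0.06]
    - [0,0,0,0,0.055]
    - [0,0,0,0,0.055]
    - [0,0,0,0,0.055]
  newtons: 10

```text
clock: 4.42
tool_pos: [0.4693, 0.0741, 0.2667]
eef_rot: [0.138, 0.99, -0.0, -0.0]
contact_force: [-1.4, -1.8, 3.3]
opening: 0.699
finger_force: 11.3
```

Emit:
move_arm:
  rows:
    - [0,0,0,0,0.05]
    - [0,0,0,0,0.05]
    - [0,0,0,-0.02,0.05]
    - [0,0,0,-0.02,0.05]
    - [0,0,0,0,0.05]
  newtons: 22

```text
clock: 4.83
tool_pos: [0.4694, 0.0747, 0.2667]
eef_rot: [0.117, 0.993, 0.0, 0.0]
contact_force: [-0.4, -1.7, 3.3]
opening: 0.699
finger_force: 22.3
```

```bash
python3 st.py .4693 .0745 .267
```

```text
t 4.83 p [0.4694 0.0747 0.2667] q [-0.15  0.75 -0.16  2.13  0.39  0.3   0.69] open mm 61.6 ff 22.321867201638952
yaw(y axis) 76.6 z [ 2.e-04  3.e-04 -1.e+00] F [-0.38 -1.7   3.35] M [-0.45  0.18  0.06]
delta tool to target [ 0.0001 -0.0002 -0.0003]
```

Emit:
move_arm:
  rows:
    - [0,0,0,-0.04,0.05]
    - [0,0,0,-0.05,0.05]
    - [0,0,0,-0.05,0.05]
    - [0,0,0,-0.05,0.05]
    - [0,0,0,0,0.05]

```text
clock: 5.25
tool_pos: [0.4695, 0.0752, 0.2667]
eef_rot: [0.021, 1.0, 0.001, 0.0]
contact_force: [-0.5, 0.4, 2.1]
opening: 0.703
finger_force: 22.8
```

```bash
python3 st.py .4693 .0745 .267
```

```text
t 5.25 p [0.4695 0.0752 0.2667] q [-0.13  0.75 -0.21  2.12  0.47  0.31  0.8 ] open mm 61.9 ff 22.816671535401838
yaw(y axis) 87.61 z [ 6.0e-04  1.5e-03 -1.0e+00] F [-0.47  0.43  2.07] M [-0.09  0.13  0.09]
delta tool to target [ 0.0002 -0.0007 -0.0003]
```

Emit:
move_arm:
  rows:
    - [0,0,0,-0.06,0.05]
    - [0,0,0,-0.06,0.05]
    - [0,0,0,-0.06,0.05]
    - [0,0,0,-0.06,0.05]
    - [0,0,0,-0.06,0.05]
    - [0,0,0,-0.06,0.05]
    - [0,0,0,0,0.05]

```text
clock: 5.83
tool_pos: [0.4695, 0.0749, 0.2667]
eef_rot: [-0.157, 0.988, 0.001, 0.0]
contact_force: [0.1, -1.1, 2.4]
opening: 0.698
finger_force: 22.0
```

```bash
python3 st.py .4693 .0745 .267
```

```text
t 5.83 p [0.4695 0.0749 0.2667] q [-0.08  0.76 -0.29  2.12  0.61  0.34  1.01] open mm 61.5 ff 21.999188074842095
yaw(y axis) 108.12 z [ 6.0e-04  1.1e-03 -1.0e+00] F [ 0.13 -1.1   2.37] M [-0.12  0.13  0.12]
delta tool to target [ 0.0003 -0.0003 -0.0003]
```

Emit:
move_arm:
  rows:
    - [0,0,0,-0.05,0.05]
    - [0,0,0,-0.05,0.05]
    - [0,0,0,-0.05,0.05]
    - [0,0,0,-0.05,0.05]
    - [0,0,0,-0.05,0.05]
    - [0,0,0,-0.05,0.05]
    - [0,0,0,-0.04,0.05]
    - [0,0,0,0,0.05]

```text
clock: 6.5
tool_pos: [0.4697, 0.0747, 0.2667]
eef_rot: [-0.321, 0.947, 0.0, 0.0]
contact_force: [1.4, -0.8, 1.1]
opening: 0.696
finger_force: 22.0
```

```bash
python3 st.py .4693 .0745 .267; python3 - <<'E'
from plant import snapshot
from h import *
ims=[]
for n in("top","side"):
    d=snapshot(n); y,x=((175,110) if n=="top" else (130,235))
    ims.append(cv2.resize(d["color"][y:y+60,x:x+60],None,fx=6.6,fy=6.6,interpolation=3))
cv2.imwrite("pics/c4.png",np.hstack(ims)[:,:,::-1])
E
```

```text
t 6.5 p [0.4697 0.0747 0.2667] q [-0.02  0.77 -0.37  2.12  0.73  0.39  1.23] open mm 61.3 ff 21.999385468661785
yaw(y axis) 127.46 z [ 7.e-04  8.e-04 -1.e+00] F [ 1.36 -0.77  1.11] M [-0.12  0.    0.12]
delta tool to target [ 0.0004  0.0001 -0.0003]
```

View pics/c4.png

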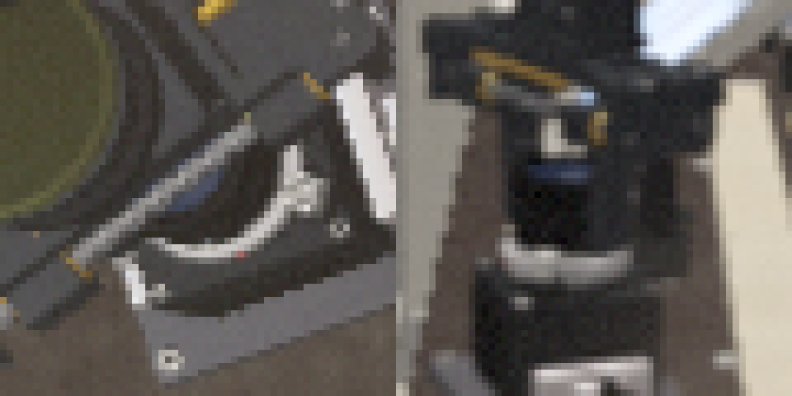

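The fingers have turned with the lens. The red dot shows at crop (241,254), about (146.5,213.5) in the image. I'll predict the stop angle from it.

```bash
python3 - <<'E'
from h import *
d=load("top0")
for z in(.088,.093,.097):
    p=onz(d,[(110+241/6.6-.4,175+254/6.6-.4)],z)[0]; v=p[:2]-[.4693,.0745]
    print(z,np.hypot(*v).round(4),"angle turn to stop",(np.degrees(np.arctan2(v[1],v[0]))%360-120-19.3).round(1))
E
```

```text
0.088 0.0341 angle turn to stop 58.6
0.093 0.035 angle turn to stop 60.8
0.097 0.0357 angle turn to stop 62.5
```

Emit:
move_arm:
  rows:
    - [0,0,0,-0.03,0.05]
    - [0,0,0,-0.03,0.05]
    - [0,0,0,-0.03,0.05]
    - [0,0,0,0,0.05]

```text
clock: 6.93
tool_pos: [0.4696, 0.0746, 0.2668]
eef_rot: [-0.365, 0.931, 0.0, 0.0]
contact_force: [0.8, -1.4, 1.6]
opening: 0.697
finger_force: 22.0
```

```bash
python3 st.py .4693 .0745 .267
```

```text
t 6.93 p [0.4696 0.0746 0.2668] q [-0.01  0.77 -0.4   2.12  0.76  0.4   1.29] open mm 61.4 ff 21.99951228685677
yaw(y axis) 132.76 z [ 7.e-04  5.e-04 -1.e+00] F [ 0.78 -1.36  1.63] M [-0.17 -0.29  0.08]
delta tool to target [ 0.0003  0.0002 -0.0002]
```

Emit:
move_arm:
  rows:
    - [0,0,0,-0.009,0.05]
    - [0,0,0,-0.009,0.05]
    - [0,0,0,0,0.05]

```text
clock: 7.18
tool_pos: [0.4696, 0.0746, 0.2668]
eef_rot: [-0.372, 0.928, 0.0, 0.0]
contact_force: [2.6, 0.1, 2.1]
opening: 0.699
finger_force: 22.0
```

```bash
python3 st.py
```

```text
t 7.18 p [0.4696 0.0746 0.2668] q [-0.01  0.77 -0.4   2.12  0.77  0.4   1.3 ] open mm 61.5 ff 21.999780228361487
yaw(y axis) 133.69 z [ 7.e-04  4.e-04 -1.e+00] F [2.63 0.08 2.07] M [-0.1  -0.46 -0.03]
```

Emit:
move_arm:
  rows:
    - [0,0,0,-0.009,0.05]
    - [0,0,0,-0.009,0.05]
    - [0,0,0,0,0.05]

```text
clock: 7.43
tool_pos: [0.4696, 0.0746, 0.2668]
eef_rot: [-0.381, 0.925, 0.0, 0.0]
contact_force: [3.3, -1.4, 0.7]
opening: 0.701
finger_force: 22.0
```

```bash
python3 st.py
```

```text
t 7.43 p [0.4696 0.0746 0.2668] q [-0.    0.77 -0.41  2.12  0.78  0.4   1.32] open mm 61.8 ff 21.999766174703836
yaw(y axis) 134.73 z [ 7.e-04  5.e-04 -1.e+00] F [ 3.33 -1.4   0.7 ] M [-0.11 -0.59 -0.02]
```

Emit:
move_arm:
  rows:
    - [0,0,0,-0.009,0.05]
    - [0,0,0,0,0.05]

```text
clock: 7.6
tool_pos: [0.4697, 0.0746, 0.2668]
eef_rot: [-0.385, 0.923, 0.0, 0.0]
contact_force: [2.7, -0.7, 0.7]
opening: 0.699
finger_force: 22.0
```

```bash
python3 st.py
```

```text
t 7.6 p [0.4697 0.0746 0.2668] q [-0.    0.77 -0.41  2.12  0.78  0.4   1.32] open mm 61.6 ff 21.99984848499298
yaw(y axis) 135.25 z [ 8.e-04  5.e-04 -1.e+00] F [ 2.7  -0.7   0.74] M [-0.03 -0.64 -0.04]
```

Emit:
move_arm:
  rows:
    - [0,0,0,-0.009,0.05]
    - [0,0,0,0,0.05]

```text
clock: 7.77
tool_pos: [0.4697, 0.0746, 0.2668]
eef_rot: [-0.389, 0.921, 0.0, 0.0]
contact_force: [3.8, -0.2, 1.2]
opening: 0.695
finger_force: 22.0
```

```bash
python3 st.py
```

```text
t 7.77 p [0.4697 0.0746 0.2668] q [-0.    0.77 -0.41  2.12  0.78  0.41  1.33] open mm 61.2 ff 21.999870613217354
yaw(y axis) 135.76 z [ 8.e-04  5.e-04 -1.e+00] F [ 3.84 -0.18  1.19] M [ 0.01 -0.86 -0.11]
```

Emit:
move_arm:
  rows:
    - [0,0,-0.0005,0,0.05]
    - [0,0,-0.0005,0,0.05]
    - [0,0,0,0,0.05]

```text
clock: 8.02
tool_pos: [0.4697, 0.0745, 0.2675]
eef_rot: [-0.389, 0.921, 0.0, 0.0]
contact_force: [5.2, 0.2, -4.3]
opening: 0.7
finger_force: 22.0
```

```bash
python3 st.py
```

```text
t 8.02 p [0.4697 0.0745 0.2675] q [ 0.    0.77 -0.41  2.12  0.78  0.41  1.33] open mm 61.7 ff 22.000609673559666
yaw(y axis) 135.73 z [ 4.e-04  3.e-04 -1.e+00] F [ 5.21  0.19 -4.27] M [-0.08 -1.15 -0.03]
```

Emit:
move_arm:
  rows:
    - [-0.0004,-0.0004,0,0,0.05]
    - [0,0,0,0,0.05]

```text
clock: 8.18
tool_pos: [0.4699, 0.0746, 0.2675]
eef_rot: [-0.389, 0.921, 0.0, -0.0]
contact_force: [4.9, 0.7, -4.2]
opening: 0.701
finger_force: 22.0
```

```bash
python3 st.py
```

```text
t 8.18 p [0.4699 0.0746 0.2675] q [ 0.    0.77 -0.41  2.12  0.78  0.41  1.33] open mm 61.7 ff 22.000235868617892
yaw(y axis) 135.74 z [-4.e-04  1.e-04 -1.e+00] F [ 4.87  0.69 -4.24] M [-0.08 -0.93 -0.09]
```

Emit:
move_arm:
  rows:
    - [0,0,-0.0005,0,0.05]
    - [0,0,0,0,0.05]

```text
clock: 8.35
tool_pos: [0.4699, 0.0745, 0.2681]
eef_rot: [-0.389, 0.921, 0.0, -0.0]
contact_force: [3.6, -0.5, -5.4]
opening: 0.697
finger_force: 22.0
```

```bash
python3 st.py
```

```text
t 8.35 p [0.4699 0.0745 0.2681] q [ 0.    0.77 -0.42  2.11  0.78  0.41  1.33] open mm 61.4 ff 22.000468410551548
yaw(y axis) 135.74 z [-3.e-04 -1.e-04 -1.e+00] F [ 3.61 -0.5  -5.36] M [-0.06 -0.9  -0.08]
```

Emit:
move_arm:
  rows:
    - [0,0,-0.0005,0,0.05]
    - [0,0,-0.0005,0,0.05]
    - [0,0,0,0,0.05]

```text
clock: 8.6
tool_pos: [0.4698, 0.0744, 0.2692]
eef_rot: [-0.389, 0.921, -0.0, -0.0]
contact_force: [4.0, -1.1, -4.4]
opening: 0.694
finger_force: 22.0
```

```bash
python3 st.py
```

```text
t 8.6 p [0.4698 0.0744 0.2692] q [ 0.    0.77 -0.42  2.11  0.77  0.41  1.33] open mm 61.1 ff 22.000259701162577
yaw(y axis) 135.73 z [-3.e-04 -2.e-04 -1.e+00] F [ 3.99 -1.12 -4.42] M [-0.13 -0.86 -0.09]
```

Emit:
move_arm:
  rows:
    - [0,0,-0.001,0,0.05]
    - [0,0,-0.001,0,0.05]
    - [0,0,-0.002,0,0.05]
    - [0,0,-0.002,0,0.05]
    - [0,0,0,0,0.05]

```text
clock: 9.02
tool_pos: [0.4693, 0.0742, 0.2755]
eef_rot: [-0.389, 0.921, -0.0, -0.001]
contact_force: [1.7, -2.8, -2.9]
opening: 0.696
finger_force: 22.0
```

```bash
python3 st.py
```

```text
t 9.02 p [0.4693 0.0742 0.2755] q [ 0.01  0.76 -0.43  2.11  0.76  0.43  1.35] open mm 61.3 ff 21.999901682138443
yaw(y axis) 135.74 z [-0.0012 -0.0011 -1.    ] F [ 1.7  -2.82 -2.93] M [-0.33 -0.39  0.01]
```

Emit:
move_arm:
  rows:
    - [0,0,-0.003,0,0.05]
    - [0,0,-0.004,0,0.05]
    - [0,0,-0.004,0,0.05]
    - [0,0,-0.005,0,0.05]
    - [0,0,-0.008,0,0.05]
    - [0,0,-0.01,0,0.05]
    - [0,0,-0.01,0,0.05]
    - [0,0,0,0,0.05]
    - [0,0,0,0,0.05]
  newtons: 28

```text
clock: 9.77
tool_pos: [0.47, 0.0746, 0.3198]
eef_rot: [-0.389, 0.921, 0.0, 0.001]
contact_force: [-0.2, -0.2, -4.5]
opening: 0.696
finger_force: 28.0
```

```bash
python3 st.py .459 -.3855 .319; python3 - <<'E'
from plant import snapshot
from h import *
d=snapshot("side"); np.savez("side2.npz",**d);y,x=100,220
cv2.imwrite("pics/c5.png",cv2.resize(d["color"][y:y+90,x:x+90],None,fx=6.5,fy=6.5,interpolation=3)[:,:,::-1])
E
```

```text
t 9.77 p [0.47   0.0746 0.3198] q [ 0.08  0.69 -0.53  2.08  0.67  0.55  1.43] open mm 61.3 ff 27.999714900124673
yaw(y axis) 135.73 z [ 1.3e-03  6.0e-04 -1.0e+00] F [-0.16 -0.2  -4.46] M [ 0.04  0.04 -0.04]
delta tool to target [ 0.3371 -0.3133  0.0006]
```

View pics/c5.png

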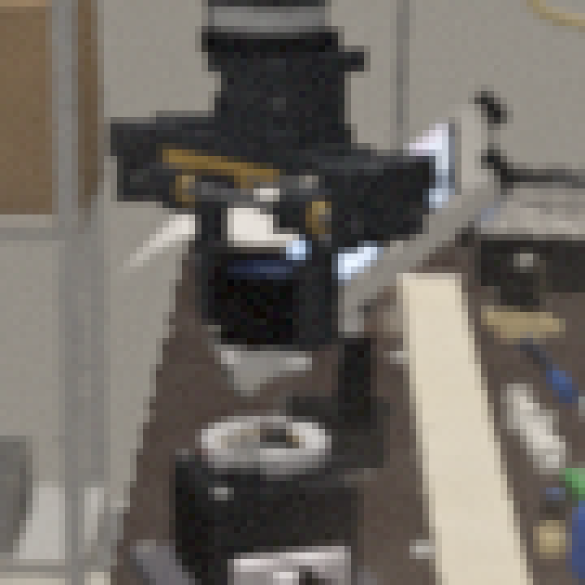

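The lens is off, level in the gripper, with its silver spigot showing at crop (265,365). The empty mount is below it, so I'll carry the lens to the cap.

Emit:
move_arm:
  rows:
    - [0.01,-0.01,0,0,0.05]
    - [0.022,-0.02,0,0,0.05]
    - [0.022,-0.02,0,0,0.05]
    - [0.022,-0.02,0,0,0.05]
    - [0.022,-0.02,0,0,0.05]
    - [0.022,-0.02,0,0,0.05]
    - [0.022,-0.02,0,0,0.05]
    - [0.022,-0.02,0,0,0.05]
    - [0.022,-0.02,0,0,0.05]
    - [0.022,-0.02,0,0,0.05]

```text
clock: 10.65
tool_pos: [0.4602, -0.2085, 0.3185]
eef_rot: [-0.389, 0.921, 0.001, -0.001]
contact_force: [0.7, -0.4, -4.4]
opening: 0.7
finger_force: 28.0
```

Emit:
move_arm:
  rows:
    - [0.022,-0.021,0,0,0.05]
    - [0.022,-0.021,0,0,0.05]
    - [0.022,-0.021,0,0,0.05]
    - [0.022,-0.021,0,0,0.05]
    - [0.022,-0.021,0,0,0.05]
    - [0.01,-0.01,0,0,0.05]
    - [0.005,-0.005,0,0,0.05]
    - [0,0,0,0,0.05]
    - [0,0,0,0,0.05]

```text
clock: 11.4
tool_pos: [0.4595, -0.379, 0.3186]
eef_rot: [-0.389, 0.921, 0.001, 0.0]
contact_force: [0.4, 0.8, -4.3]
opening: 0.695
finger_force: 28.0
```

```bash
python3 st.py .459 -.3855 .25
```

```text
t 11.4 p [ 0.4595 -0.379   0.3186] q [ 0.98  0.83 -0.66  1.72  0.66  0.82  2.38] open mm 61.3 ff 28.00019796290144
yaw(y axis) 135.8 z [-8.0e-04  2.1e-03 -1.0e+00] F [ 0.36  0.83 -4.27] M [ 0.14  0.03 -0.  ]
delta tool to target [ 0.0051 -0.0043  0.0686]
```

Emit:
move_arm:
  rows:
    - [0.003,-0.002,0.01,0,0.05]
    - [0.002,-0.002,0.018,0,0.05]
    - [0,0,0.018,0,0.05]
    - [0,0,0.018,0,0.05]
    - [0,0,0.018,0,0.05]
    - [0,0,0.012,0,0.05]
    - [0,0,0.006,0,0.05]
    - [0,0,0,0,0.05]
    - [0,0,0,0,0.05]

```text
clock: 12.15
tool_pos: [0.4593, -0.3862, 0.2194]
eef_rot: [-0.389, 0.921, 0.0, 0.0]
contact_force: [-0.4, -0.1, -3.6]
opening: 0.7
finger_force: 28.0
```

```bash
python3 st.py .459 -.3855 .215; python3 - <<'E'
from plant import snapshot
from h import *
ims=[]
for n in("top","side"):
    d=snapshot(n);np.savez(n+"3.npz",**d)
    c=proj(d,[.459,-.3855,.03])[0].astype(int); y,x=c-0 if 0 else (c[1]-35,c[0]-35); print(n,x,y)
    ims.append(cv2.resize(d["color"][y:y+70,x:x+70],(400,400),interpolation=3))
cv2.imwrite("pics/c6.png",np.hstack(ims)[:,:,::-1])
E
```

```text
t 12.15 p [ 0.4593 -0.3862  0.2194] q [ 0.93  0.97 -0.55  1.75  0.79  0.65  2.29] open mm 61.7 ff 28.00005011698886
yaw(y axis) 135.79 z [ 4.e-04  2.e-04 -1.e+00] F [-0.37 -0.08 -3.57] M [ 0.05  0.04 -0.03]
delta tool to target [-0.0003  0.0007  0.0044]
top 288 169
side 216 214
```

View pics/c6.png

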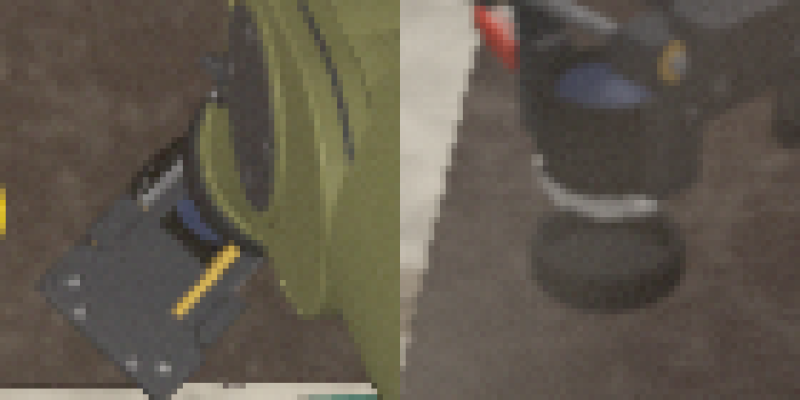

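The side view shows the lens hanging upright over the cap, with its flange (crop x 538–660) over the cap (530–687). I'll descend slowly by feel.

Emit:
move_arm:
  rows:
    - [0,0.0007,0.006,0,0.05]
    - [0,0,0.006,0,0.05]
    - [0,0,0.004,0,0.05]
    - [0,0,0.003,0,0.05]
    - [0,0,0.002,0,0.05]
    - [0,0,0,0,0.05]

```text
clock: 12.75
tool_pos: [0.4582, -0.3861, 0.1976]
eef_rot: [-0.389, 0.921, 0.0, -0.0]
contact_force: [-0.6, -0.3, -3.8]
opening: 0.697
finger_force: 28.0
```

```bash
python3 st.py .459 -.3855 .1877
```

```text
t 12.75 p [ 0.4582 -0.3861  0.1976] q [ 0.91  1.   -0.52  1.76  0.82  0.62  2.26] open mm 61.4 ff 27.999991914330167
yaw(y axis) 135.73 z [-7.e-04  6.e-04 -1.e+00] F [-0.6  -0.28 -3.83] M [ 0.12  0.02 -0.01]
delta tool to target [-0.001  -0.0002  0.0099]
```

Emit:
move_arm:
  rows:
    - [0,0,0.0015,0,0.05]
    - [0,0,0.0015,0,0.05]
    - [0,0,0.0015,0,0.05]
    - [0,0,0.001,0,0.05]
    - [0,0,0,0,0.05]

```text
clock: 13.17
tool_pos: [0.4583, -0.3861, 0.1925]
eef_rot: [-0.389, 0.921, 0.0, -0.0]
contact_force: [0.8, 0.5, -4.3]
opening: 0.699
finger_force: 28.0
```

```bash
python3 st.py .459 -.3855 .1877
```

```text
t 13.17 p [ 0.4583 -0.3861  0.1925] q [ 0.91  1.01 -0.52  1.76  0.83  0.61  2.26] open mm 61.6 ff 28.000010430369002
yaw(y axis) 135.74 z [-3.e-04  2.e-04 -1.e+00] F [ 0.79  0.52 -4.27] M [0.07 0.04 0.02]
delta tool to target [-0.0009 -0.0001  0.0048]
```

Emit:
move_arm:
  rows:
    - [-0.0008,0,0.001,0,0.05]
    - [0,0,0.001,0,0.05]
    - [0,0,0.001,0,0.05]
    - [0,0,0.0005,0,0.05]
    - [0,0,0,0,0.05]

```text
clock: 13.58
tool_pos: [0.4589, -0.3856, 0.189]
eef_rot: [-0.389, 0.921, 0.0, -0.0]
contact_force: [0.0, -0.3, -4.3]
opening: 0.697
finger_force: 28.0
```

```bash
python3 st.py .459 -.3855 .1877
```

```text
t 13.58 p [ 0.4589 -0.3856  0.189 ] q [ 0.91  1.01 -0.51  1.76  0.83  0.6   2.25] open mm 61.4 ff 27.999971744120558
yaw(y axis) 135.74 z [-2.e-04  1.e-04 -1.e+00] F [ 0.04 -0.31 -4.3 ] M [ 0.04  0.07 -0.04]
delta tool to target [-0.0002 -0.      0.0013]
```

Emit:
move_arm:
  rows:
    - [0,0,0.0005,0,0.05]
    - [0,0,0.0005,0,0.05]
    - [0,0,0,0,0.05]

```text
clock: 13.83
tool_pos: [0.4589, -0.3856, 0.1881]
eef_rot: [-0.389, 0.921, 0.0, -0.0]
contact_force: [0.1, -0.3, -4.8]
opening: 0.698
finger_force: 28.0
```

```bash
python3 st.py .459 -.3855 .1877
```

```text
t 13.83 p [ 0.4589 -0.3856  0.1881] q [ 0.91  1.01 -0.51  1.76  0.83  0.6   2.25] open mm 61.5 ff 28.000003701217793
yaw(y axis) 135.74 z [-0.e+00  1.e-04 -1.e+00] F [ 0.11 -0.31 -4.82] M [ 0.04  0.07 -0.03]
delta tool to target [-0.0001  0.      0.0004]
```

Emit:
move_arm:
  rows:
    - [0,0,0.0004,0,0.05]
    - [0,0,0.0004,0,0.05]
    - [0,0,0,0,0.05]

```text
clock: 14.08
tool_pos: [0.459, -0.3856, 0.1875]
eef_rot: [-0.389, 0.921, -0.0, 0.0]
contact_force: [-0.8, -0.2, -2.8]
opening: 0.697
finger_force: 28.0
```

```bash
python3 st.py
```

```text
t 14.08 p [ 0.459  -0.3856  0.1875] q [ 0.91  1.02 -0.51  1.76  0.83  0.6   2.25] open mm 61.4 ff 27.999714254183345
yaw(y axis) 135.74 z [ 1.e-04 -1.e-04 -1.e+00] F [-0.83 -0.19 -2.79] M [0.1  0.08 0.02]
```

Emit:
move_arm:
  rows:
    - [0,0,0.0004,0,0.05]
    - [0,0,0.0003,0,0.05]
    - [0,0,0,0,0.05]

```text
clock: 14.33
tool_pos: [0.459, -0.3856, 0.1873]
eef_rot: [-0.389, 0.921, -0.0, 0.0]
contact_force: [-1.8, 1.7, 4.6]
opening: 0.694
finger_force: 28.0
```

```bash
python3 st.py
```

```text
t 14.33 p [ 0.459  -0.3856  0.1873] q [ 0.91  1.02 -0.51  1.76  0.83  0.6   2.25] open mm 61.2 ff 28.00099187052183
yaw(y axis) 135.74 z [ 3.e-04 -4.e-04 -1.e+00] F [-1.79  1.68  4.65] M [ 0.13  0.43 -0.02]
```

The lens has seated, with contact at the expected height. I'll release it and rise.

Emit:
move_arm:
  rows:
    - [0,0,-0.0004,0,0.05]
    - [0,0,0,0,0.061]
    - [0,0,0,0,0.063]
    - [0,0,0,0,0.07]
    - [0,0,0,0,0.085]
    - [0,0,0,0,0.085]
    - [0,0,0,0,0.085]
  newtons: 5

```text
clock: 14.92
tool_pos: [0.4591, -0.3857, 0.1871]
eef_rot: [-0.389, 0.921, -0.0, 0.0]
contact_force: [-0.3, -0.4, 0.2]
opening: 0.964
finger_force: 0.0
```

Emit:
move_arm:
  rows:
    - [0,0,-0.005,0,0.085]
    - [0,0,-0.01,0,0.085]
    - [0,0,-0.02,0,0.085]
    - [0,0,-0.03,0,0.085]
    - [0,0,-0.03,0,0.085]
    - [0,0,-0.03,0,0.085]
    - [0,0,-0.02,0,0.085]
    - [0.025,0.025,0,0,0.085]
    - [0.025,0.025,0,0,0.085]
    - [0.025,0.025,0,0,0.085]

```text
clock: 15.75
tool_pos: [0.352, -0.3866, 0.3335]
eef_rot: [-0.389, 0.921, -0.001, 0.0]
contact_force: [-0.6, -0.6, -1.0]
opening: 0.964
finger_force: 0.0
```

Emit:
move_arm:
  rows:
    - [0.025,0.025,0,0,0.085]
    - [0.02,0.02,0,0,0.085]
    - [0,0,0,0,0.085]
    - [0,0,0,0,0.085]

```text
clock: 16.08
tool_pos: [0.2877, -0.3881, 0.3329]
eef_rot: [-0.388, 0.922, -0.0, -0.001]
contact_force: [0.4, 0.6, 0.2]
opening: 0.967
finger_force: 0.0
```

```bash
python3 st.py; python3 - <<'E'
from plant import snapshot
from h import *
ims=[]
d=snapshot("top");P=cloud(d);q=P[160:240,285:360].reshape(-1,3);k=q[(q[:,2]>.052)&(q[:,2]<.075)&(abs(q[:,0]-.459)<.05)&(abs(q[:,1]+.3855)<.05)]
print(len(k),np.percentile(k[:,2],[10,50,90]).round(4) if len(k) else "",cv2.minEnclosingCircle((k[:,:2]*1000).astype(np.float32)) if len(k) else "")
d2=snapshot("side")
for d,P0 in((d,[.459,-.3855,.03]),(d2,[.459,-.3855,.03]),(d2,[.469,.0745,.1])):
    c=proj(d,P0)[0].astype(int); y,x=(c[1]-30,c[0]-30)
    ims.append(cv2.resize(d["color"][y:y+60,x:x+60],(266,266),interpolation=3))
cv2.imwrite("pics/c7.png",np.hstack(ims)[:,:,::-1])
E
```

```text
t 16.08 p [ 0.2877 -0.3881  0.3329] q [ 1.25  0.7  -0.66  2.04  0.72  0.65  2.46] open mm 85.2 ff 0.0
yaw(y axis) 135.6 z [-7.e-04 -9.e-04 -1.e+00] F [0.41 0.59 0.24] M [ 0.05 -0.06 -0.02]
458 [0.056  0.0594 0.0624] ((458.9593811035156, -382.0292053222656), 31.039216995239258)
```

View pics/c7.png

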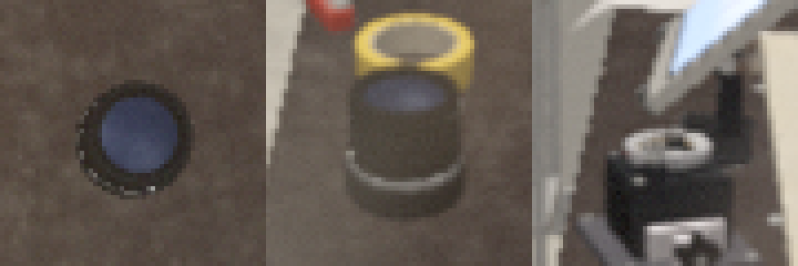

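The lens stands upright in the cap: its silver flange sits on the rim and its top is at about 0.060–0.062 m, as expected. The other things on the bench have not moved and the arm is clear, so I'm handing in.

```bash
python3 -c "
from plant import r
print(r.finish_job())"
```

```text
the job is handed in; nothing more can be done
None
```

The lens is off the camera and stands upright in its rear cap, flange on the rim; I handed the job in at about 16 s of the 67 s allowed, but no verdict came back.

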